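Rock-test a scale base plate with a straightedge and seat its proud plug

ROBOT

A 7-joint arm with a two-finger parallel gripper is mounted at the origin on a cart in front of the work surface, level with it; the furniture and walls round the work are solid. World frame = base frame: x ahead of the robot, y to its left, z up, the work surface at z = 0. Lengths are in m, angles in rad, forces in N, time in s.
With the tool pointing down it reaches from about 0.4 to 0.85 m from the base axis. Payload 10.4 kg.
Tool frame: the origin (TCP) lies at the very end of the fingers, on their centre line; the grasp point (between the pads) lies 19 mm behind it (manip.grip_point_offset is the distance from the TCP to the grasp point, in m); z points along the fingers, y is the line along which they close (so a half turn about z gives the same grasp; the last joint's range is limited). The gripper opens to 85 mm and grips with 20 to 120 N. Pads are 22 mm wide; open, the fingers measure 114 mm over their backs; the gripper's body (76 mm by 85 mm) begins 54 mm behind the grasp point. The pads swing forward as they close: fully open they stand 13 mm farther back than shut.
Start: joints at [-1.161, 0.332, -0.065, 1.46, 0.022, 1.35, -0.088], TCP at [0.262, 0.567, 0.231] pointing down, gripper open.
Joint ranges: [-2.6, 2.6], [-0.5, 2.12], [-1.47, 1.34], [0.16, 2.42], [-1.27, 4.41], [0.06, 2.06], [-2.6, 2.6]. Speed limits (rad/s): [2.22, 2.22, 2.79, 2.79, 3.14, 3.14, 3.14].

INTERFACE

Orientations are given as a unit quaternion [x, y, z, w].
In Python, from workcell import manip gives the robot as it stands. The module is installed in compiled form; this text tells all that it offers.
- The arm moves only by the shell command python3 -m inch 'ROWS' [OPENING] [FORCE]. ROWS is JSON, a list of rows, each a list of 2 entries, a list of its own where there are three numbers: the shift along the tool's x, y, z each as a share of 0.08 m, from -1 to 1, then the turn, a rotation vector about the tool's x, y, z each as a share of 45 degrees, from -1 to 1. A call has exactly 10 rows; each row is the pose to reach, as a shift and turn from the pose commanded when the call began, along the tool's axes at that moment; what a row does not reach only later rows make up. A row lasts 1/10 s, in which the tool goes at most 50 mm and 8.59 degrees, less where a joint would pass 70% of its speed; a pose out of reach is approached as far as the arm can. A call with a number of a shift or a turn outside -1 to 1 is refused whole. A call with a gripper value outside its range is refused whole. OPENING is the opening, from 0 (shut) to 1 (fully open), set as the call begins (- or left out, the last holds). The fingers move at their own pace and stop on an object; FORCE is the grip in N (left out, the last holds). Time passes only in rows, so rows that repeat a pose let the fingers close, or fill a call up. It gives the time, the measured TCP pose, the force, the opening and the grip force at its end, in the units of the state.
- manip.get_obs(): the state, without advancing time (a new reading comes with each control period).
- manip.camera(name): name is "scene" or "side" or "wrist"; returns the picture (384x512x3 uint8, red, green, blue); there is no depth.
- manip.camera_params(name): a dict with "fov_y" (degrees; the focal length in pixels is half the picture's height over the tangent of half this angle, whatever the lens; pixels are square), "cx", "cy" (the principal point, pixels), "k1" (the pictures are not rectified: a ray, as slopes to the right and down, at radius r is drawn at 1 + k1 r^2 times it, then the intrinsics apply), "camera_from_world" (4x4, takes a point from world to camera coordinates); the wrist camera has in their place "T_tool_cam" (4x4, takes a point from camera to tool coordinates, whose origin is the TCP and whose axes are the flange's). Camera axes: x right, y up, looking along -z (the intrinsics and any distortion apply to the point x, -y, -z); pixel columns grow to the right and rows downward; lengths in m; the calibration is good to about 2 mm. A picture is of the moment at which its call begins: read the wrist's pose just before it. camera_params takes no time and is no camera call.
- manip.hand_in(): hands the job in; it is judged then, once.
The state is a dict: "clock": time; "joint_pos": joint angles; "joint_velocities": joint speeds; "tau": joint torques, N m; "position": TCP position; "ee_rot": TCP orientation; "ft_force": force on the tool from outside, world axes, zero at the start; "torque": the same for the moment, N m; "grip_width": opening from 0.0 (shut) to 1.0 (fully open); "grasp_force": force on a finger pad.
Only numpy, scipy, OpenCV 4.12 (cv2) and the standard library are available. Lean on these libraries where they do the work, as an engineer would, in place of code of your own. Each camera call takes 0.05 s, during which the arm holds its last target. There are 200 camera calls.

TASK

The orange plug in the blue scale base plate stands proud: lay the straightedge centrally over it, lengthwise across both bright steel lands, let go, and press the red end and then the yellow end down onto its land so that the straightedge is felt to rock. Then push down on the middle of the straightedge until it beds on both lands, press red and then yellow once more to prove that it no longer rocks, and leave it lying there. Press gently, only through the straightedge and never with the fingers on the plate or its plug, and leave the other things on the bench where they are.

Things in the scene. Friction and masses are not known exactly. Their poses are not given: they have to be found in the camera images.
- plate: Blue base plate of a parcel scale, fixed on a wooden riser (top 120 mm above the bench), 110 (its x) x 236 (its y) mm, blue face 22 mm high. Origin: centre of its underside. Bright steel lands cross it at y = -82.5 and +82.5 mm (each 25 mm along y, 74 along x), tops at z = 26 mm. Keep the load on it under 25 N; contact is hard: make the last few mm at 4 mm/s or less.
- plug_seat (a point): Fixed point of the plate at (0, 0, 26) mm in its frame, where the top of the orange plug (30 mm across, flat) belongs: level with the lands. At the start the plug stands 3 to 5 mm above this point, by an unknown amount. It is a tight fit without a spring: it slides down under about 9 N and stays where it is left; 12 to 16 N in the middle of the straightedge seats it.
- straightedge: Loose aluminium straightedge on the riser, about 0.3 kg, 30 (its x) x 200 (its y) x 12 mm. Origin: centre of its underside; y along its length. Its centre must lie within 15 mm of the plate's and its length within 0.12 rad of the plate's y (either way round). On a proud plug it pivots: as one end meets its land the other rises over 6 mm, and force jumps only at the land.
- rib_top (a point): Top centre of the straightedge's black grip rib, at (0, 0, 42) mm in the straightedge's frame. The rib is 14 mm wide (x), 64 mm long (y), from z = 12 to 42 mm: pinch it across its width from above; push here to press the middle.
- red_end (a point): Point on the straightedge's underside below its red press pad (26 x 26 mm, top at z = 15 mm; about 5 N there is enough), at (0, -85, 0) mm in the straightedge's frame. Bedded, it is at the height of the land.
- yellow_end (a point): Point on the straightedge's underside below its yellow press pad (26 x 26 mm, top at z = 15 mm; about 5 N is enough), at (0, +85, 0) mm in the straightedge's frame. Bedded, it is at the height of the land.
- label_roll_a: Bystander: white roll of labels standing on its end, 72 mm across, 52 mm high, loose; origin at the centre of its underside.
- tape_roll_pink: Bystander: pink roll of packing tape lying flat, 100 mm across, 48 mm high, loose; origin at the centre of its underside.
- sticky_notes: Bystander: yellow block of sticky notes, 75 x 76 x 26 mm, loose; origin at the centre of its underside.
- handheld_terminal: Bystander: dark handheld terminal lying face up, 149 x 72 x 23 mm, loose; origin at the centre of its underside.

How it is judged:
On the way, in this order (a step that is already met when the one before it is completed fails the run):
1. the straightedge lies across the plate over the plug, let go (horizontal distance between straightedge and plate below 0.015 m and angle between the y axis of straightedge and the y axis of plate, either way round below 0.12 rad and z of straightedge in the frame of plate below 0.034 m and contact force between the fingers and straightedge below 0.3 N), for 0.1 s.
2. the red end is pressed (over 3 N) onto its land and the yellow end rises clear of its own: it rocks (horizontal distance between straightedge and plate below 0.015 m and angle between the y axis of straightedge and the y axis of plate, either way round below 0.12 rad and y of the grasp point in the frame of straightedge below -0.06 m and contact force between the fingers and straightedge above 3 N and z of red_end in the frame of plate below 0.028 m and z of yellow_end in the frame of plate above 0.03 m), for 0.1 s.
3. the yellow end is pressed (over 3 N) onto its land and the red end rises: it rocks the other way (horizontal distance between straightedge and plate below 0.015 m and angle between the y axis of straightedge and the y axis of plate, either way round below 0.12 rad and y of the grasp point in the frame of straightedge above 0.06 m and contact force between the fingers and straightedge above 3 N and z of yellow_end in the frame of plate below 0.028 m and z of red_end in the frame of plate above 0.03 m), for 0.1 s.
4. the middle is pressed until both ends bed on the lands (within 1.5 mm) (horizontal distance between straightedge and plate below 0.015 m and angle between the y axis of straightedge and the y axis of plate, either way round below 0.12 rad and z of each of red_end, yellow_end in the frame of plate below 0.0275 m and y of the grasp point in the frame of straightedge between -0.05 and 0.05 m), for 0.2 s.
5. the red end is pressed again (over 3 N) and the yellow end stays down: no rocking (horizontal distance between straightedge and plate below 0.015 m and angle between the y axis of straightedge and the y axis of plate, either way round below 0.12 rad and y of the grasp point in the frame of straightedge below -0.06 m and contact force between the fingers and straightedge above 3 N and z of each of red_end, yellow_end in the frame of plate below 0.0275 m), for 0.1 s.
6. the yellow end is pressed again (over 3 N) and the red end stays down: no rocking (horizontal distance between straightedge and plate below 0.015 m and angle between the y axis of straightedge and the y axis of plate, either way round below 0.12 rad and y of the grasp point in the frame of straightedge above 0.06 m and contact force between the fingers and straightedge above 3 N and z of each of red_end, yellow_end in the frame of plate below 0.0275 m), for 0.1 s.
At the end, for the whole second after the job is handed in: The straightedge lies at rest and released across the plate, its centre within 15 mm of the plate's centre and its length within 0.12 rad of the plate's, with both ends within 1.5 mm of the lands, so the plug is home; the bystanders are within 30 mm of where they stood (horizontal distance between straightedge and plate below 0.015 m and angle between the y axis of straightedge and the y axis of plate, either way round below 0.12 rad and z of each of red_end, yellow_end in the frame of plate below 0.0275 m and contact force between the fingers and straightedge below 0.3 N and linear speed of straightedge below 0.01 m/s and angular speed of straightedge below 0.05 rad/s and distance of each of label_roll_a, tape_roll_pink, sticky_notes, handheld_terminal from where it was at the start of the episode below 0.03 m); the robot touches nothing.
It fails at once if the straightedge loads the plate with more than 25 N (contact force between straightedge and plate above 25 N).
It fails at once if the fingers press on the plate or its plug directly (over 2 N) (contact force between the fingers and plate above 2 N).
It fails at once if a bystander is shoved more than 30 mm (distance of any of label_roll_a, tape_roll_pink, sticky_notes, handheld_terminal from where it was at the start of the episode above 0.03 m).
It also fails if it takes over 72 s, if anything falls off the work surface, if the arm or the gripper's body presses on something with over 40 N, if the wrist force passes 120 N, or if a joint passes its speed limit or range.

## Working session

There is one attempt and no reset: what is moved stays moved. The work goes in short steps, Python scripts to look and compute and a shell command to move; the robot and the scene stay as the last step left them, time stands still between calls to the robot, and variables do not carry over. Pictures are saved under pics/ and viewed, at most 10 in all, crops included, and the job is handed in when it is done.

```bash
mkdir -p pics
cat > h.py <<'E'
import numpy as np, cv2, json
from workcell import manip
from scipy.spatial.transform import Rotation as R
def cam(name):
    o=manip.get_obs(); im=manip.camera(name); p=manip.camera_params(name)
    if name=="wrist":
        T=np.eye(4); T[:3,:3]=R.from_quat(o["ee_rot"]).as_matrix(); T[:3,3]=o["position"]
        W=T@np.array(p["T_tool_cam"])
    else: W=np.linalg.inv(np.array(p["camera_from_world"]))
    return im,p,W
def onplane(px,p,W,z,shape=(384,512)):
    f=shape[0]/2/np.tan(np.radians(p["fov_y"])/2)
    d=np.array([(px[0]-p["cx"])/f,(px[1]-p["cy"])/f]); u=d.copy()
    for _ in range(20): u=d/(1+p["k1"]*(u@u))
    r=W[:3,:3]@np.array([u[0],-u[1],-1]); o=W[:3,3]
    return o+r*(z-o[2])/r[2]
def save(im,n): cv2.imwrite(n,im[:,:,::-1])
E
python3 - <<'E'
from h import *
ims=[cam(n)[0] for n in("scene","side","wrist")]
for n,i in zip(("scene","side","wrist"),ims): save(i,f"pics/{n}0.png")
o=manip.get_obs();print(o, manip.grip_point_offset)
for n in("scene","side","wrist"):print(manip.camera_params(n))
E
```

```text
{'clock': 0.15, 'joint_pos': array([-1.16060104,  0.33272233, -0.06468757,  1.46073063,  0.02158446,
        1.34988881, -0.08848149]), 'joint_velocities': array([-0.00029619, -0.00130341, -0.00036556, -0.00151089, -0.0001448 ,
       -0.00309597,  0.00048914]), 'tau': array([-2.06557120e-04, -6.25831246e+01,  4.86554427e-02, -3.91845739e+01,
        1.63530913e-02,  7.63209566e-03, -3.96530186e-05]), 'position': array([0.26201794, 0.56712428, 0.23070987]), 'ee_rot': array([ 2.14702943e-01,  9.76679256e-01, -5.18369208e-04, -9.69371180e-05]), 'ft_force': array([-0.31910162, -0.53197406, -0.05302645]), 'torque': array([ 0.01409374, -0.00251701,  0.02760761]), 'grasp_force': 0.0, 'grip_width': 1.0049694885342122} 0.0187
{'fov_y': 42.017423836045204, 'cx': 254.5617765364834, 'cy': 194.13386685825736, 'k1': 0.062071495757654464, 'camera_from_world': array([[-0.99957127,  0.02814078, -0.00808587,  0.53653843],
       [-0.02598873, -0.72552763,  0.68770215, -0.11114868],
       [ 0.01348596,  0.68761745,  0.72594791, -1.35658249],
       [ 0.        ,  0.        ,  0.        ,  1.        ]])}
{'fov_y': 47.290643885163036, 'cx': 263.0335311673863, 'cy': 195.7858630480551, 'k1': 0.04559924440551926, 'camera_from_world': array([[-0.4079582 , -0.91268439,  0.02402704,  0.23474395],
       [ 0.4221637 , -0.1652368 ,  0.89133305, -0.37117243],
       [-0.80953561,  0.37376998,  0.45271193, -0.82188948],
       [ 0.        ,  0.        ,  0.        ,  1.        ]])}
{'fov_y': 64.03118877816557, 'cx': 253.9968934252828, 'cy': 190.6077089315308, 'k1': -0.03186172471961574, 'T_tool_cam': array([[ 1.11733379e-03,  9.54214741e-01,  2.99120343e-01,
         7.74928492e-02],
       [ 9.99999299e-01, -1.18362974e-03,  4.04651200e-05,
         1.93108974e-04],
       [ 3.92660148e-04,  2.99120088e-01, -9.54215394e-01,
        -1.43714515e-01],
       [ 0.00000000e+00,  0.00000000e+00,  0.00000000e+00,
         1.00000000e+00]])}
```

View pics/scene0.png

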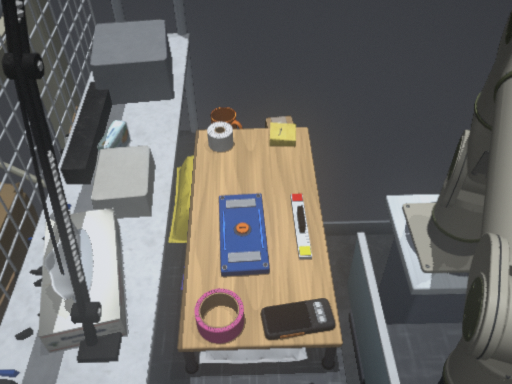

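View pics/side0.png

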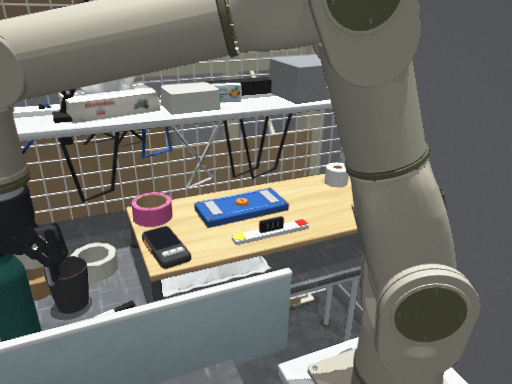

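The scene view shows the plate at about (243,233) with the orange plug at (242,228), and the straightedge at (301,225), red end up at (297,197) and yellow down at (304,252). The side view shows the same things, with the plug at (241,202), yellow at (239,237) and red at (302,224). Next I triangulate these points.

```bash
cat > m.py <<'E'
from h import *
def comps(im,lo,hi,box,minA=8):
    hsv=cv2.cvtColor(im,cv2.COLOR_RGB2HSV); m=cv2.inRange(hsv,lo,hi)
    k=np.zeros_like(m);k[box[1]:box[3],box[0]:box[2]]=255;m&=k
    n,l,s,c=cv2.connectedComponentsWithStats(m)
    return sorted([(int(s[i,4]),c[i].round(2).tolist()) for i in range(1,n) if s[i,4]>=minA],reverse=True)[:3],m
def tri(a,b,A,B):
    P=[]
    for px,(im,p,W) in((a,A),(b,B)):
        o=W[:3,3]; d=onplane(px,p,W,0)-o; P.append((o,d/np.linalg.norm(d)))
    M=np.column_stack([P[0][1],-P[1][1]]); t=np.linalg.lstsq(M,P[1][0]-P[0][0],rcond=None)[0]
    x,y=P[0][0]+t[0]*P[0][1],P[1][0]+t[1]*P[1][1]
    return (x+y)/2,np.linalg.norm(x-y)
E
python3 - <<'E'
from m import *
S=cam("scene");D=cam("side")
cols={"red":((0,170,120),(4,255,255)),"red2":((172,150,120),(180,255,255)),"orange":((6,180,120),(15,255,255)),"yellow":((24,170,120),(33,255,255)),"blue":((105,150,40),(125,255,255)),"land":((95,10,120),(125,110,255)),"black":((0,0,0),(180,255,50))}
boxS=(210,185,320,275); boxD=(190,180,315,250)
for n,(lo,hi) in cols.items():
    print(n,comps(S[0],lo,hi,boxS)[0],comps(D[0],lo,hi,boxD)[0])
for n,(im,_,_),b in(("s",S,boxS),("d",D,boxD)):
    c=im[b[1]:b[3],b[0]:b[2]]; save(cv2.resize(c,None,fx=5,fy=5,interpolation=cv2.INTER_CUBIC),f"pics/crop_{n}.png")
E
```

```text
red [(50, [296.68, 196.58])] [(43, [300.58, 222.05])]
red2 [] []
orange [] [(29, [241.72, 201.83])]
yellow [] []
blue [(59, [260.41, 228.07]), (53, [223.6, 229.92])] [(1541, [240.22, 208.18])]
land [(349, [243.91, 256.34]), (288, [240.23, 202.9]), (137, [296.2, 214.72])] [(78, [267.79, 194.77]), (75, [211.16, 206.53]), (10, [285.1, 201.8])]
black [] [(232, [270.77, 224.34])]
```

View pics/crop_s.png

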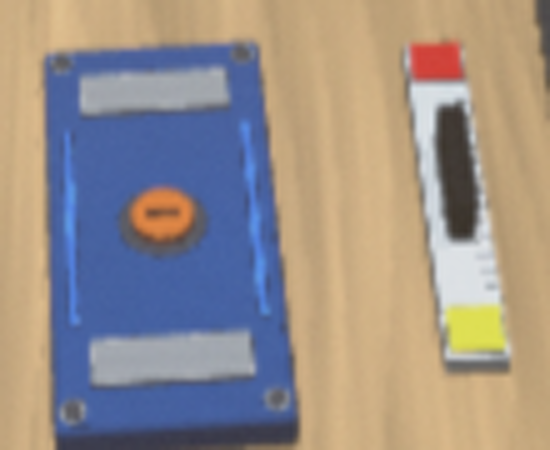

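The crop (5x, origin 210,185) puts the red pad at (297.4,197.2), yellow at (305,250.8), the land centres at (240.8,203.2) and (244.4,256.6), and the plug at (242.6,227.6).

Run:
```python
from m import *
S=cam("scene");D=cam("side")
pr=lambda n,v:print(n,np.round(v,4))
P={n:onplane(px,S[1],S[2],z) for n,px,z in(("red",(297.4,197.2),.135),("yel",(305,250.8),.135),("l1",(240.8,203.2),.146),("l2",(244.4,256.6),.146),("plug",(242.6,227.6),.150))}
for n in P: pr(n,P[n])
print(np.linalg.norm(P["red"]-P["yel"]),np.linalg.norm(P["l1"]-P["l2"]))
for a,b in(("red","yel"),("l1","l2")):
    d=P[b]-P[a]; pr("mid",(P[a]+P[b])/2); print("ang",np.degrees(np.arctan2(d[1],d[0])))
print("tri plug",tri((242.6,227.6),(241.72,201.83),S,D)); print("tri l1",tri((240.8,203.2),(267.8,194.8),S,D)); print("tri l2",tri((244.4,256.6),(211.2,206.5),S,D))
W=cam("wrist");save(W[0],"pics/w1.png")
for n,px,z in(("dl1",(267.8,194.8),.146),("dl2",(211.2,206.5),.146),("dplug",(241.72,201.83),.15)): pr(n,onplane(px,D[1],D[2],z))
o=manip.get_obs();print(R.from_quat(o["ee_rot"]).as_matrix().round(3))
```

```text
red [ 0.4257 -0.0297  0.135 ]
yel [0.4231 0.14   0.135 ]
l1 [ 0.5698 -0.0041  0.146 ]
l2 [0.5631 0.1599 0.146 ]
plug [0.5661 0.0781 0.15  ]
0.16978640069973677 0.1641666677586598
mid [0.4244 0.0552 0.135 ]
ang 90.90789896035518
mid [0.5664 0.0779 0.146 ]
ang 92.32790868530702
tri plug (array([0.56628688, 0.07149274, 0.14271437]), np.float64(0.0009119364190882937))
tri l1 (array([ 0.56984975, -0.00653952,  0.146575  ]), np.float64(0.004400590103553647))
tri l2 (array([0.56319474, 0.15923716, 0.14681555]), np.float64(0.0021174897587899724))
dl1 [ 0.5736 -0.0099  0.146 ]
dl2 [0.5658 0.1576 0.146 ]
dplug [0.554  0.0761 0.15  ]
[[-0.908  0.419 -0.   ]
 [ 0.419  0.908 -0.   ]
 [-0.    -0.    -1.   ]]
```

View pics/w1.png

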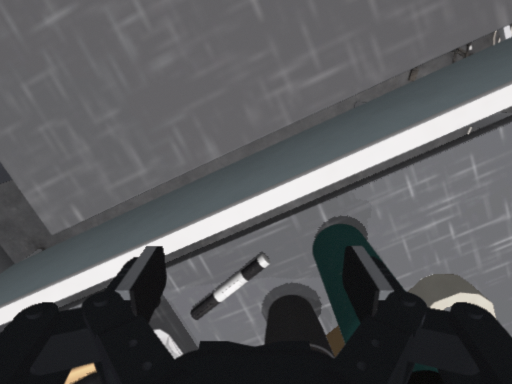

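The wrist view shows only the floor, the partition and a pen, because the hand is still beyond the bench. The two views agree on heights (lands at z≈0.146) and spacings. Straightedge centre is (0.424, 0.055) at 90.9°, and the plate is (0.566, 0.078) at 92.3°. I go up first, then over.

```bash
cat > go.py <<'E'
# usage: go.py x y z yaw_of_tool_y_deg -> remaining shift/turn in units of the moves
import sys; from h import *
x,y,z,a=map(float,sys.argv[1:5]); o=manip.get_obs(); C=R.from_quat(o["ee_rot"])
a=np.radians(a); ty=np.array([np.cos(a),np.sin(a),0]); tz=np.array([0,0,-1.]); tx=np.cross(ty,tz)
T=R.from_matrix(np.column_stack([tx,ty,tz]))
print("t",round(o["clock"],2),"pos",o["position"].round(4),"F",o["ft_force"].round(2),"shift",(C.inv().apply(np.array([x,y,z])-o["position"])/.08).round(3),"turn",((C.inv()*T).as_rotvec()/np.radians(45)).round(3))
E
python3 -m inch '[[[0,0,-0.1],[0,0,0]],[[0,0,-0.3],[0,0,0]],[[0,0,-0.5],[0,0,0]],[[0,-0.1,-0.7],[0,0,0]],[[0,-0.25,-0.9],[0,0,0]],[[0,-0.4,-1],[0,0,0]],[[0,-0.55,-1],[0,0,0]],[[0,-0.7,-1],[0,0,0]],[[0,-0.85,-1],[0,0,0]],[[0,-1,-1],[0,0,0]]]' 1 30
python3 go.py .4244 .0552 .30 0.9
python3 - <<'E'
from m import *
S=cam("scene");D=cam("side")
print(tri((358,240),(290,276),S,D))
E
```

```text
clock: 1.4
position: [0.2281, 0.4937, 0.3115]
ee_rot: [0.215, 0.977, 0.0, 0.0]
ft_force: [0.6, -0.0, -0.1]
grip_width: 1.0
grasp_force: 0.0
t 1.4 pos [0.2281 0.4937 0.3115] F [ 0.59 -0.04 -0.05] shift [-4.526 -3.946  0.144] turn [ 0.    -0.     1.429]
(array([0.28304737, 0.07085943, 0.08981486]), np.float64(0.01030095558965353))
```

```bash
python3 -m inch '[[[-0.1,-0.1,0],[0,0,0.04]],[[-0.2,-0.2,0],[0,0,0.1]],[[-0.3,-0.3,0],[0,0,0.16]],[[-0.4,-0.4,0],[0,0,0.22]],[[-0.5,-0.5,0],[0,0,0.28]],[[-0.6,-0.6,0],[0,0,0.34]],[[-0.7,-0.7,0],[0,0,0.4]],[[-0.8,-0.8,0],[0,0,0.46]],[[-0.9,-0.9,0],[0,0,0.5]],[[-1,-1,0],[0,0,0.5]]]'
python3 go.py .4244 .0552 .30 0.9
```

```text
clock: 2.5
position: [0.2681, 0.3877, 0.3113]
ee_rot: [0.402, 0.916, 0.0, -0.0]
ft_force: [-0.6, -0.1, 0.4]
grip_width: 1.0
grasp_force: 0.0
t 2.5 pos [0.2681 0.3877 0.3113] F [-0.57 -0.13  0.38] shift [-4.382 -1.376  0.141] turn [-0.    -0.     0.927]
```

```bash
python3 -m inch '[[[-0.1,-0.03,0],[0,0,0.1]],[[-0.2,-0.06,0],[0,0,0.2]],[[-0.3,-0.1,0],[0,0,0.3]],[[-0.4,-0.13,0],[0,0,0.4]],[[-0.5,-0.16,0],[0,0,0.5]],[[-0.6,-0.2,0],[0,0,0.6]],[[-0.7,-0.23,0],[0,0,0.7]],[[-0.8,-0.26,0],[0,0,0.8]],[[-0.9,-0.3,0],[0,0,0.9]],[[-1,-0.32,0],[0,0,0.927]]]'
python3 go.py .4244 .0552 .30 0.9
```

```text
clock: 3.5
position: [0.3033, 0.3116, 0.3113]
ee_rot: [0.702, 0.713, 0.0, -0.0]
ft_force: [-0.0, -0.4, -0.1]
grip_width: 1.001
grasp_force: 0.0
t 3.5 pos [0.3033 0.3116 0.3113] F [-0.01 -0.4  -0.09] shift [-3.229  1.463  0.141] turn [ 0. -0. -0.]
```

```bash
R1='x'; python3 -m inch '[[[-0.1,0.05,0],[0,0,0]],[[-0.2,0.1,0],[0,0,0]],[[-0.3,0.15,0],[0,0,0]],[[-0.4,0.2,0],[0,0,0]],[[-0.5,0.25,0],[0,0,0]],[[-0.6,0.3,0],[0,0,0]],[[-0.7,0.35,0],[0,0,0]],[[-0.8,0.4,0],[0,0,0]],[[-0.9,0.45,0],[0,0,0]],[[-1,0.5,0],[0,0,0]]]' >/dev/null
python3 -m inch '[[[-0.1,0.05,0],[0,0,0]],[[-0.2,0.1,0],[0,0,0]],[[-0.3,0.15,0],[0,0,0]],[[-0.4,0.2,0],[0,0,0]],[[-0.5,0.25,0],[0,0,0]],[[-0.6,0.3,0],[0,0,0]],[[-0.7,0.35,0],[0,0,0]],[[-0.8,0.4,0],[0,0,0]],[[-0.9,0.45,0],[0,0,0]],[[-1,0.5,0],[0,0,0]]]' >/dev/null
python3 -m inch '[[[-0.1,0.05,0],[0,0,0]],[[-0.2,0.1,0],[0,0,0]],[[-0.3,0.15,0],[0,0,0]],[[-0.4,0.2,0],[0,0,0]],[[-0.5,0.25,0],[0,0,0]],[[-0.6,0.3,0],[0,0,0]],[[-0.7,0.35,0],[0,0,0]],[[-0.8,0.4,0],[0,0,0]],[[-0.9,0.45,0],[0,0,0]],[[-1,0.46,0],[0,0,0]]]'
python3 - <<'E'
from h import *
W=cam("wrist"); save(W[0],"pics/w2.png")
E
python3 go.py .4244 .0552 .143 0.9
```

```text
clock: 6.5
position: [0.4244, 0.0738, 0.3112]
ee_rot: [0.701, 0.713, -0.0, 0.0]
ft_force: [-0.8, -0.2, -0.2]
grip_width: 1.0
grasp_force: 0.0
t 6.55 pos [0.4244 0.0725 0.3113] F [ 0.2  -1.08  0.53] shift [-0.216 -0.003  2.104] turn [ 0.  0. -0.]
```

View pics/w2.png

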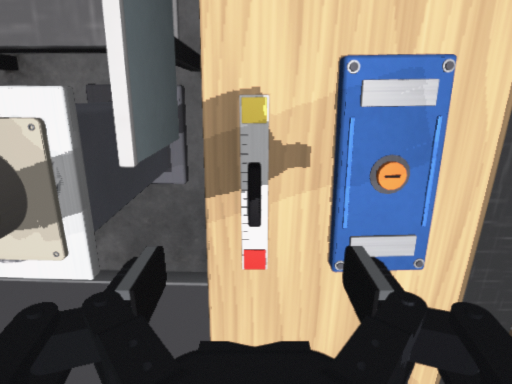

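The wrist view shows the straightedge with yellow at (254,110) and red at (255,260). The plate's lands are at (399,93) and (383,246), with the plug at (392,176). I refine the poses from it.

```bash
python3 - <<'E'
from m import *
im,p,W=cam("wrist")
bx=(235,85,275,275)
g=lambda lo,hi,b:comps(im,lo,hi,b,60)[0]
y=g((22,120,80),(34,255,255),bx); r=g((0,150,80),(5,255,255),bx)[:1]; pl=g((6,170,120),(18,255,255),(360,150,420,200))
l1=g((0,0,120),(180,60,255),(350,72,445,112)); l2=g((0,0,120),(180,60,255),(345,232,420,262))
print(y,r,pl,l1,l2)
# rects of land masks
def rc(lo,hi,b): 
    m=comps(im,lo,hi,b)[1]; return cv2.minAreaRect(cv2.findNonZero(m))
q=lambda px,z:onplane(px,p,W,z)
Y,Rd=q(y[0][1],.135),q(r[0][1],.135)
A,B=q(l1[0][1],.146),q(l2[0][1],.146)
for n,a,b in(("se",Rd,Y),("pl",B,A)):
    d=a-b;d=b-a; print(n,((a+b)/2).round(4),np.linalg.norm(d).round(4),np.degrees(np.arctan2(d[1],d[0])).round(2))
print("plug",q(pl[0][1],.150).round(4))
E
python3 go.py .4244 .0552 .143 0.9
```

```text
[(605, [253.19, 108.51])] [(380, [254.5, 258.0])] [(225, [395.23, 170.53])] [(2028, [399.44, 90.49])] [(1161, [386.14, 243.77])]
se [0.4238 0.0509 0.135 ] 0.17 91.43
pl [0.568  0.0743 0.146 ] 0.1642 93.75
plug [0.5685 0.0778 0.15  ]
t 6.6 pos [0.4242 0.0733 0.3113] F [ 0.31 -0.06  0.22] shift [-2.260e-01 -1.000e-03  2.104e+00] turn [ 0. -0. -0.]
```

```bash
python3 -m inch '[[[-0.05,0,0.1],[0,0,0]],[[-0.1,0,0.2],[0,0,0]],[[-0.15,0,0.3],[0,0,0]],[[-0.2,0,0.4],[0,0,0]],[[-0.25,0,0.5],[0,0,0]],[[-0.25,0,0.6],[0,0,0]],[[-0.25,0,0.7],[0,0,0]],[[-0.25,0,0.8],[0,0,0]],[[-0.25,0,0.9],[0,0,0]],[[-0.25,0,1],[0,0,0]]]' >/dev/null
python3 -m inch '[[[0,0,0.15],[0,0,0]],[[0,0,0.3],[0,0,0]],[[0,0,0.45],[0,0,0]],[[0,0,0.6],[0,0,0]],[[0,0,0.75],[0,0,0]],[[0,0,0.85],[0,0,0]],[[0,0,0.93],[0,0,0]],[[0,0,1],[0,0,0]],[[0,0,1],[0,0,0]],[[0,0,1],[0,0,0]]]'
python3 go.py .424 .053 .137 1.2
```

```text
clock: 8.6
position: [0.4245, 0.0545, 0.1515]
ee_rot: [0.701, 0.713, 0.0, 0.0]
ft_force: [-0.1, -0.0, -0.0]
grip_width: 0.999
grasp_force: 0.0
t 8.6 pos [0.4245 0.0545 0.1515] F [-0.08 -0.01 -0.03] shift [-0.019 -0.007  0.181] turn [ 0.    -0.    -0.005]
```

```bash
python3 -m inch '[[[0,0,0.04],[0,0,0]],[[0,0,0.08],[0,0,0]],[[-0.02,0,0.12],[0,0,0]],[[-0.02,0,0.15],[0,0,0]],[[-0.02,0,0.17],[0,0,0]],[[-0.02,0,0.18],[0,0,0]],[[-0.02,0,0.18],[0,0,0]],[[-0.02,0,0.18],[0,0,0]],[[-0.02,0,0.18],[0,0,0]],[[-0.02,0,0.18],[0,0,0]]]'
python3 -m inch '[[[0,0,0],[0,0,0]],[[0,0,0],[0,0,0]],[[0,0,0],[0,0,0]],[[0,0,0],[0,0,0]],[[0,0,0],[0,0,0]],[[0,0,0],[0,0,0]],[[0,0,0],[0,0,0]],[[0,0,0],[0,0,0]],[[0,0,0],[0,0,0]],[[0,0,0],[0,0,0]]]' 0 40
```

```text
clock: 9.6
position: [0.4244, 0.0529, 0.137]
ee_rot: [0.701, 0.713, 0.0, 0.0]
ft_force: [-0.3, 0.1, -0.6]
grip_width: 1.001
grasp_force: 0.0
clock: 10.6
position: [0.4244, 0.0529, 0.1369]
ee_rot: [0.701, 0.713, 0.0, -0.0]
ft_force: [-0.6, -0.7, 2.3]
grip_width: 0.154
grasp_force: 43.7
```

```bash
python3 -m inch '[[[0,0,-0.05],[0,0,0]],[[0,0,-0.15],[0,0,0]],[[0,0,-0.3],[0,0,0]],[[0,0.05,-0.45],[0,0,-0.01]],[[0.05,0.15,-0.6],[0,0,-0.02]],[[0.1,0.25,-0.7],[0,0,-0.03]],[[0.15,0.35,-0.8],[0,0,-0.04]],[[0.2,0.5,-0.8],[0,0,-0.04]],[[0.25,0.65,-0.8],[0,0,-0.04]],[[0.28,0.8,-0.8],[0,0,-0.04]]]'
python3 -m inch '[[[0,0.15,0],[0,0,0]],[[0,0.3,0],[0,0,0]],[[0,0.45,0],[0,0,0]],[[0,0.6,0],[0,0,0]],[[0,0.75,0],[0,0,0]],[[0,0.85,0],[0,0,0]],[[0,0.93,0],[0,0,0]],[[0,0.98,0],[0,0,0]],[[0,0.98,0],[0,0,0]],[[0,0.98,0],[0,0,0]]]'
python3 - <<'E'
from h import *
W=cam("wrist"); save(W[0],"pics/w3.png")
S=cam("scene"); save(cv2.resize(S[0][180:280,200:330],None,fx=5,fy=5,interpolation=cv2.INTER_CUBIC),"pics/s3.png")
E
python3 go.py .567 .077 .160 3
```

```text
clock: 11.6
position: [0.4888, 0.0771, 0.2011]
ee_rot: [0.689, 0.724, -0.0, -0.0]
ft_force: [-1.0, 0.1, -2.4]
grip_width: 0.155
grasp_force: 43.0
clock: 12.6
position: [0.5661, 0.0802, 0.2009]
ee_rot: [0.69, 0.724, -0.0, -0.0]
ft_force: [0.9, -0.1, -2.3]
grip_width: 0.155
grasp_force: 42.9
t 12.7 pos [0.566  0.0802 0.201 ] F [ 0.47 -0.28 -2.24] shift [-0.041  0.01   0.512] turn [-0.    -0.    -0.005]
```

View pics/w3.png

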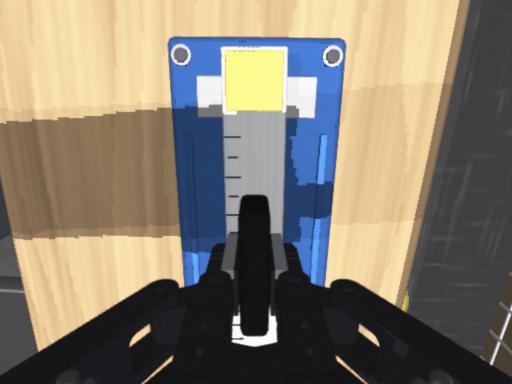

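The straightedge is held straight above the plate: the yellow pad is at (254,81) and the far land spans columns 196–317 around row 97. I check the alignment with rays.

Run:
```python
from h import *
o=manip.get_obs();p=manip.camera_params("wrist")
T=np.eye(4); T[:3,:3]=R.from_quat(o["ee_rot"]).as_matrix(); T[:3,3]=o["position"]; W=T@np.array(p["T_tool_cam"])
q=lambda px,z:onplane(px,p,W,z)
print("yel",q((254,81),.199),"land",q((256.5,97),.146))
print("corner bolts",q((180.5,55),.142),q((333,55.5),.142), "edges", q((170.5,44),.142),q((345,44),.142), q((182,280),.142),q((328,280),.142))
```

```text
yel [0.56124254 0.16311229 0.199     ] land [0.56309561 0.15587618 0.146     ]
corner bolts [0.51535837 0.17837371 0.142     ] [0.6086327  0.18274798 0.142     ] edges [0.50936021 0.1843494  0.142     ] [0.61515883 0.18964318 0.142     ] [0.5131484  0.01929126 0.142     ] [0.62476607 0.0249348  0.142     ]
```

```bash
python3 -m inch '[[[-0.01,0,0.04],[0,0,0]],[[-0.03,0.01,0.1],[0,0,0]],[[-0.04,0.01,0.16],[0,0,0]],[[-0.04,0.01,0.22],[0,0,0]],[[-0.04,0.01,0.28],[0,0,0]],[[-0.04,0.01,0.32],[0,0,0]],[[-0.04,0.01,0.34],[0,0,0]],[[-0.04,0.01,0.35],[0,0,0]],[[-0.04,0.01,0.36],[0,0,0]],[[-0.04,0.01,0.36],[0,0,0]]]'
python3 -m inch '[[[0,0,0.005],[0,0,0]],[[0,0,0.01],[0,0,0]],[[0,0,0.015],[0,0,0]],[[0,0,0.02],[0,0,0]],[[0,0,0.025],[0,0,0]],[[0,0,0.03],[0,0,0]],[[0,0,0.035],[0,0,0]],[[0,0,0.04],[0,0,0]],[[0,0,0.045],[0,0,0]],[[0,0,0.05],[0,0,0]]]'
```

```text
clock: 13.7
position: [0.5673, 0.0771, 0.1721]
ee_rot: [0.69, 0.724, 0.0, -0.0]
ft_force: [-0.5, 0.1, -2.2]
grip_width: 0.157
grasp_force: 42.9
clock: 14.7
position: [0.5672, 0.0771, 0.1681]
ee_rot: [0.69, 0.724, 0.0, -0.0]
ft_force: [0.9, 0.0, -1.7]
grip_width: 0.156
grasp_force: 42.9
```

```bash
python3 -m inch '[[[0,0,0.003],[0,0,0]],[[0,0,0.005],[0,0,0]],[[0,0,0.008],[0,0,0]],[[0,0,0.01],[0,0,0]],[[0,0,0.012],[0,0,0]],[[0,0,0.014],[0,0,0]],[[0,0,0.016],[0,0,0]],[[0,0,0.018],[0,0,0]],[[0,0,0.02],[0,0,0]],[[0,0,0.02],[0,0,0]]]'
```

```text
clock: 15.7
position: [0.5672, 0.0771, 0.1665]
ee_rot: [0.69, 0.724, 0.0, -0.0]
ft_force: [-0.1, 0.4, -3.0]
grip_width: 0.153
grasp_force: 42.9
```

```bash
python3 -m inch '[[[0,0,0.003],[0,0,0]],[[0,0,0.005],[0,0,0]],[[0,0,0.008],[0,0,0]],[[0,0,0.01],[0,0,0]],[[0,0,0.012],[0,0,0]],[[0,0,0.014],[0,0,0]],[[0,0,0.016],[0,0,0]],[[0,0,0.018],[0,0,0]],[[0,0,0.02],[0,0,0]],[[0,0,0.02],[0,0,0]]]'
```

```text
clock: 16.7
position: [0.5673, 0.0771, 0.1655]
ee_rot: [0.69, 0.724, 0.0, -0.0]
ft_force: [-3.5, 0.2, 6.1]
grip_width: 0.15
grasp_force: 44.2
```

Contact at about 0.1655. I back off slightly and release.

```bash
python3 -m inch '[[[0,0,-0.005],[0,0,0]],[[0,0,-0.01],[0,0,0]],[[0,0,-0.01],[0,0,0]],[[0,0,-0.01],[0,0,0]],[[0,0,-0.01],[0,0,0]],[[0,0,-0.01],[0,0,0]],[[0,0,-0.01],[0,0,0]],[[0,0,-0.01],[0,0,0]],[[0,0,-0.01],[0,0,0]],[[0,0,-0.01],[0,0,0]]]'
python3 -m inch '[[[0,0,0],[0,0,0]],[[0,0,0],[0,0,0]],[[0,0,0],[0,0,0]],[[0,0,0],[0,0,0]],[[0,0,0],[0,0,0]],[[0,0,0],[0,0,0]],[[0,0,0],[0,0,0]],[[0,0,0],[0,0,0]],[[0,0,0],[0,0,0]],[[0,0,0],[0,0,0]]]' 0.6 40
python3 -m inch '[[[0,0,-0.1],[0,0,0]],[[0,0,-0.2],[0,0,0]],[[0,0,-0.3],[0,0,0]],[[0,0,-0.4],[0,0,0]],[[0,0,-0.5],[0,0,0]],[[0,0,-0.6],[0,0,0]],[[0,0,-0.7],[0,0,0]],[[0,0,-0.8],[0,0,0]],[[0,0,-0.8],[0,0,0]],[[0,0,-0.8],[0,0,0]]]'
python3 - <<'E'
from h import *
W=cam("wrist"); save(W[0],"pics/w4.png")
S=cam("scene"); save(S[0],"pics/s4.png")
E
```

```text
clock: 17.7
position: [0.5672, 0.0771, 0.1657]
ee_rot: [0.69, 0.724, -0.0, -0.0]
ft_force: [-1.0, 0.5, -1.9]
grip_width: 0.152
grasp_force: 43.0
clock: 18.7
position: [0.5672, 0.077, 0.1657]
ee_rot: [0.69, 0.724, 0.0, -0.0]
ft_force: [-0.3, -0.2, -0.3]
grip_width: 0.601
grasp_force: 0.0
clock: 19.7
position: [0.5672, 0.0771, 0.2297]
ee_rot: [0.69, 0.724, 0.0, -0.0]
ft_force: [-0.3, -0.4, 0.6]
grip_width: 0.601
grasp_force: 0.0
```

View pics/w4.png

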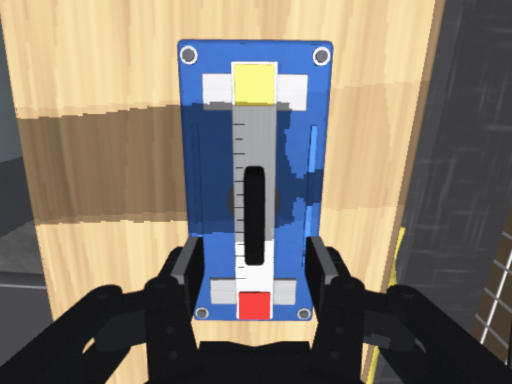

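Released, with the straightedge lying along the plate. Yellow is at (254,84) against its land at (255,91), and red at (255,306) against its land at (253,291). I compute the centring.

```bash
python3 - <<'E'
from m import *
im,p,W=cam("wrist"); q=lambda px,z:onplane(px,p,W,z)
y=comps(im,(22,120,80),(34,255,255),(225,60,285,110),60)[0]; r=comps(im,(0,150,80),(5,255,255),(230,280,280,325),60)[0]
print(y,r)
Yp,Rp=y[0][1],r[0][1]
for zy,zr in((.161,.167),(.164,.164),(.167,.161)):
    a,b=q(Yp,zy),q(Rp,zr);d=a-b; print("se",((a+b)/2).round(4),np.linalg.norm(d).round(4),np.degrees(np.arctan2(d[1],d[0])).round(2),a.round(4),b.round(4))
A,B=q((255,91.5),.146),q((253,291),.146);d=A-B;print("plate",((A+B)/2).round(4),np.linalg.norm(d).round(4),np.degrees(np.arctan2(d[1],d[0])).round(2))
E
python3 go.py .567 .077 .2 3
```

```text
[(158, [252.95, 103.32])] [(762, [254.53, 305.2])]
se [0.5664 0.0709 0.164 ] 0.1553 93.27 [0.562  0.1484 0.161 ] [ 0.5709 -0.0065  0.167 ]
se [0.5665 0.0698 0.164 ] 0.1576 93.26 [0.562  0.1485 0.164 ] [ 0.571  -0.0089  0.164 ]
se [0.5665 0.0687 0.164 ] 0.1602 93.25 [0.562  0.1486 0.167 ] [ 0.5711 -0.0112  0.161 ]
plate [0.5663 0.0739 0.146 ] 0.1645 92.31
t 19.85 pos [0.567  0.0771 0.2292] F [0.19 0.12 0.09] shift [-0.001  0.     0.365] turn [-0.001  0.    -0.005]
```

Run:
```python
from m import *
o=manip.get_obs();p=manip.camera_params("wrist")
T=np.eye(4); T[:3,:3]=R.from_quat(o["ee_rot"]).as_matrix(); T[:3,3]=o["position"]; W=T@np.array(p["T_tool_cam"])
q=lambda px,z:onplane(px,p,W,z)
for zy,zr in((.161,.167),(.164,.164),(.167,.161)):
    a,b=q((254,84),zy),q((254.7,305.4),zr);d=a-b; print("se",((a+b)/2).round(4),np.linalg.norm(d).round(4),np.degrees(np.arctan2(d[1],d[0])).round(2),a.round(4),b.round(4))
```

```text
se [0.5665 0.077  0.164 ] 0.1677 93.05 [0.5621 0.1607 0.161 ] [ 0.571  -0.0067  0.167 ]
se [0.5666 0.0757 0.164 ] 0.1699 93.05 [0.5621 0.1606 0.164 ] [ 0.5711 -0.0091  0.164 ]
se [0.5667 0.0745 0.164 ] 0.1723 93.04 [0.5621 0.1605 0.167 ] [ 0.5712 -0.0114  0.161 ]
```

```bash
python3 -m inch '[[[-0.1,0,0],[0,0,0]],[[-0.2,0,0],[0,0,0]],[[-0.3,0,0],[0,0,0]],[[-0.4,0,0],[0,0,0]],[[-0.5,0,0],[0,0,0]],[[-0.6,0,0],[0,0,0]],[[-0.7,0,0],[0,0,0]],[[-0.8,0,0],[0,0,0]],[[-0.9,0,0],[0,0,0]],[[-1,0,0],[0,0,0]]]' 0 40 >/dev/null
python3 -m inch '[[[-0.04,0,0.1],[0,0,0]],[[-0.08,0,0.2],[0,0,0]],[[-0.08,0,0.3],[0,0,0]],[[-0.08,0,0.4],[0,0,0]],[[-0.08,0,0.5],[0,0,0]],[[-0.08,0,0.58],[0,0,0]],[[-0.08,0,0.64],[0,0,0]],[[-0.08,0,0.69],[0,0,0]],[[-0.08,0,0.72],[0,0,0]],[[-0.08,0,0.74],[0,0,0]]]'
python3 go.py .571 -.009 .165 3
```

```text
clock: 21.85
position: [0.5715, -0.0092, 0.1704]
ee_rot: [0.69, 0.724, 0.0, 0.0]
ft_force: [-0.5, -0.4, 0.4]
grip_width: -0.003
grasp_force: 0.0
t 21.85 pos [ 0.5715 -0.0092  0.1704] F [-0.47 -0.39  0.44] shift [ 0.003 -0.006  0.068] turn [ 0.    -0.    -0.005]
```

```bash
python3 -m inch '[[[0,0,0.005],[0,0,0]],[[0,0,0.01],[0,0,0]],[[0,0,0.015],[0,0,0]],[[0,0,0.02],[0,0,0]],[[0,0,0.025],[0,0,0]],[[0,0,0.03],[0,0,0]],[[0,0,0.035],[0,0,0]],[[0,0,0.04],[0,0,0]],[[0,0,0.045],[0,0,0]],[[0,0,0.05],[0,0,0]]]'
python3 -m inch '[[[0,0,0.005],[0,0,0]],[[0,0,0.01],[0,0,0]],[[0,0,0.015],[0,0,0]],[[0,0,0.02],[0,0,0]],[[0,0,0.025],[0,0,0]],[[0,0,0.03],[0,0,0]],[[0,0,0.035],[0,0,0]],[[0,0,0.04],[0,0,0]],[[0,0,0.04],[0,0,0]],[[0,0,0.04],[0,0,0]]]'
```

```text
clock: 22.85
position: [0.5715, -0.0092, 0.1665]
ee_rot: [0.69, 0.724, 0.0, -0.0]
ft_force: [-0.6, -0.3, 0.7]
grip_width: 0.001
grasp_force: 0.0
clock: 23.85
position: [0.5715, -0.0093, 0.1633]
ee_rot: [0.69, 0.724, 0.0, 0.0]
ft_force: [0.3, -0.4, 0.8]
grip_width: 0.0
grasp_force: 0.3
```

```bash
python3 -m inch '[[[0,0,0.003],[0,0,0]],[[0,0,0.006],[0,0,0]],[[0,0,0.009],[0,0,0]],[[0,0,0.012],[0,0,0]],[[0,0,0.015],[0,0,0]],[[0,0,0.018],[0,0,0]],[[0,0,0.02],[0,0,0]],[[0,0,0.022],[0,0,0]],[[0,0,0.022],[0,0,0]],[[0,0,0.022],[0,0,0]]]'
```

```text
clock: 24.85
position: [0.5715, -0.0092, 0.1617]
ee_rot: [0.69, 0.724, 0.0, 0.0]
ft_force: [-0.9, -1.3, 3.1]
grip_width: -0.003
grasp_force: 1.7
```

```bash
python3 -m inch '[[[0,0,0.001],[0,0,0]],[[0,0,0.002],[0,0,0]],[[0,0,0.003],[0,0,0]],[[0,0,0.004],[0,0,0]],[[0,0,0.005],[0,0,0]],[[0,0,0.005],[0,0,0]],[[0,0,0.005],[0,0,0]],[[0,0,0.005],[0,0,0]],[[0,0,0.005],[0,0,0]],[[0,0,0.005],[0,0,0]]]'
python3 - <<'E'
from h import *
S=cam("side"); save(cv2.resize(S[0][180:240,190:300],None,fx=6,fy=6,interpolation=cv2.INTER_CUBIC),"pics/d5.png")
E
```

```text
clock: 25.85
position: [0.5715, -0.0093, 0.1616]
ee_rot: [0.69, 0.724, 0.0, 0.0]
ft_force: [-2.7, -1.0, 6.6]
grip_width: -0.001
grasp_force: 3.6
```

View pics/d5.png

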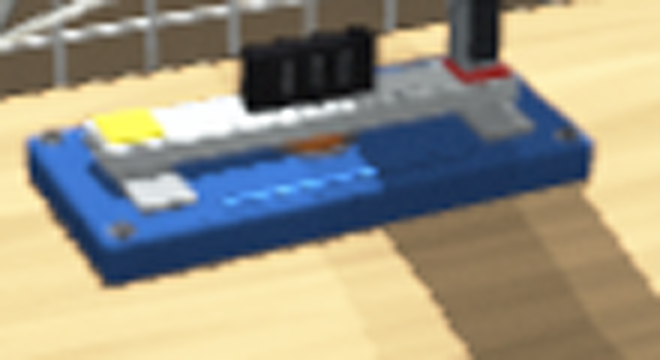

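The crop shows the fingers on the red pad at (478,70), the red end down on its land, and the yellow end at (125,130) lifted clear of its own land. It rocks. Now the yellow end.

```bash
python3 -m inch '[[[0,0,-0.03],[0,0,0]],[[0,0,-0.12],[0,0,0]],[[0.05,0,-0.25],[0,0,0]],[[0.1,0,-0.4],[0,0,0]],[[0.2,0,-0.52],[0,0,0]],[[0.35,0,-0.55],[0,0,0]],[[0.5,0,-0.55],[0,0,0]],[[0.65,0,-0.55],[0,0,0]],[[0.8,0,-0.55],[0,0,0]],[[1,0,-0.55],[0,0,0]]]'>/dev/null
python3 -m inch '[[[0.1,0,0],[0,0,0]],[[0.25,0,0],[0,0,0]],[[0.4,0,0],[0,0,0]],[[0.55,0,0],[0,0,0]],[[0.7,0,0],[0,0,0]],[[0.85,0,0],[0,0,0]],[[1,0,0],[0,0,0]],[[1,0,0.1],[0,0,0]],[[1,0,0.2],[0,0,0]],[[1,0,0.25],[0,0,0]]]'
python3 go.py .562 .1605 .173 3
```

```text
clock: 27.9
position: [0.5633, 0.1496, 0.1838]
ee_rot: [0.69, 0.724, -0.001, -0.0]
ft_force: [0.1, 0.5, -0.5]
grip_width: -0.001
grasp_force: 0.0
t 27.9 pos [0.5633 0.1496 0.1838] F [ 0.07  0.45 -0.5 ] shift [ 0.137 -0.009  0.135] turn [-0.002  0.001 -0.006]
```

```bash
python3 -m inch '[[[0.05,0,0],[0,0,0]],[[0.1,0,0],[0,0,0]],[[0.13,0,0.03],[0,0,0]],[[0.13,0,0.06],[0,0,0]],[[0.13,0,0.09],[0,0,0]],[[0.13,0,0.11],[0,0,0]],[[0.13,0,0.12],[0,0,0]],[[0.13,0,0.13],[0,0,0]],[[0.13,0,0.135],[0,0,0]],[[0.13,0,0.14],[0,0,0]]]'
python3 -m inch '[[[0,0,0.005],[0,0,0]],[[0,0,0.01],[0,0,0]],[[0,0,0.015],[0,0,0]],[[0,0,0.02],[0,0,0]],[[0,0,0.025],[0,0,0]],[[0,0,0.03],[0,0,0]],[[0,0,0.035],[0,0,0]],[[0,0,0.04],[0,0,0]],[[0,0,0.045],[0,0,0]],[[0,0,0.05],[0,0,0]]]'
python3 -m inch '[[[0,0,0.005],[0,0,0]],[[0,0,0.01],[0,0,0]],[[0,0,0.015],[0,0,0]],[[0,0,0.02],[0,0,0]],[[0,0,0.025],[0,0,0]],[[0,0,0.03],[0,0,0]],[[0,0,0.035],[0,0,0]],[[0,0,0.04],[0,0,0]],[[0,0,0.045],[0,0,0]],[[0,0,0.05],[0,0,0]]]'
```

```text
clock: 28.9
position: [0.5632, 0.1609, 0.174]
ee_rot: [0.69, 0.724, 0.0, -0.0]
ft_force: [0.2, 0.7, -0.4]
grip_width: -0.001
grasp_force: 0.0
clock: 29.9
position: [0.5632, 0.1609, 0.1699]
ee_rot: [0.69, 0.724, 0.0, -0.0]
ft_force: [0.1, -0.2, -1.0]
grip_width: -0.001
grasp_force: 0.0
clock: 30.9
position: [0.5632, 0.161, 0.1659]
ee_rot: [0.69, 0.724, 0.0, -0.0]
ft_force: [0.3, 0.4, 0.8]
grip_width: -0.001
grasp_force: 0.0
```

```bash
python3 -m inch '[[[0,0,0.005],[0,0,0]],[[0,0,0.01],[0,0,0]],[[0,0,0.015],[0,0,0]],[[0,0,0.02],[0,0,0]],[[0,0,0.025],[0,0,0]],[[0,0,0.03],[0,0,0]],[[0,0,0.035],[0,0,0]],[[0,0,0.04],[0,0,0]],[[0,0,0.044],[0,0,0]],[[0,0,0.048],[0,0,0]]]'
python3 -m inch '[[[0,0,0.001],[0,0,0]],[[0,0,0.002],[0,0,0]],[[0,0,0.003],[0,0,0]],[[0,0,0.004],[0,0,0]],[[0,0,0.005],[0,0,0]],[[0,0,0.006],[0,0,0]],[[0,0,0.006],[0,0,0]],[[0,0,0.006],[0,0,0]],[[0,0,0.006],[0,0,0]],[[0,0,0.006],[0,0,0]]]'
```

```text
clock: 31.9
position: [0.5632, 0.161, 0.1621]
ee_rot: [0.69, 0.724, 0.0, -0.0]
ft_force: [-0.6, -0.3, 1.1]
grip_width: -0.002
grasp_force: 0.2
clock: 32.9
position: [0.5632, 0.161, 0.1617]
ee_rot: [0.69, 0.724, 0.0, -0.0]
ft_force: [-0.5, 0.9, 0.2]
grip_width: -0.003
grasp_force: 0.3
```

```bash
python3 -m inch '[[[0,0,0.001],[0,0,0]],[[0,0,0.002],[0,0,0]],[[0,0,0.003],[0,0,0]],[[0,0,0.004],[0,0,0]],[[0,0,0.005],[0,0,0]],[[0,0,0.006],[0,0,0]],[[0,0,0.007],[0,0,0]],[[0,0,0.008],[0,0,0]],[[0,0,0.008],[0,0,0]],[[0,0,0.008],[0,0,0]]]'
```

```text
clock: 33.9
position: [0.5633, 0.161, 0.1614]
ee_rot: [0.69, 0.724, 0.0, -0.0]
ft_force: [-2.5, 1.3, 6.2]
grip_width: -0.003
grasp_force: 3.2
```

```bash
python3 -m inch '[[[0,0,-0.03],[0,0,0]],[[0,0,-0.12],[0,0,0]],[[-0.05,0,-0.25],[0,0,0]],[[-0.1,0,-0.4],[0,0,0]],[[-0.2,0,-0.52],[0,0,0]],[[-0.35,0,-0.55],[0,0,0]],[[-0.5,0,-0.55],[0,0,0]],[[-0.65,0,-0.55],[0,0,0]],[[-0.8,0,-0.55],[0,0,0]],[[-1,0,-0.55],[0,0,0]]]'>/dev/null
python3 -m inch '[[[-0.04,0,0],[0,0,0]],[[-0.07,0,0],[0,0,0]],[[-0.07,0,0.02],[0,0,0]],[[-0.07,0,0.04],[0,0,0]],[[-0.07,0,0.06],[0,0,0]],[[-0.07,0,0.08],[0,0,0]],[[-0.07,0,0.09],[0,0,0]],[[-0.07,0,0.1],[0,0,0]],[[-0.07,0,0.1],[0,0,0]],[[-0.07,0,0.1],[0,0,0]]]'
python3 go.py .5666 .0757 .195 3
```

```text
clock: 35.9
position: [0.5673, 0.0755, 0.197]
ee_rot: [0.69, 0.724, 0.0, -0.0]
ft_force: [-0.2, 0.3, -0.3]
grip_width: -0.001
grasp_force: 0.0
t 35.9 pos [0.5673 0.0755 0.197 ] F [-0.15  0.27 -0.31] shift [ 0.004 -0.009  0.025] turn [ 0.    -0.    -0.005]
```

```bash
python3 -m inch '[[[0,0,0.005],[0,0,0]],[[0,0,0.01],[0,0,0]],[[0,0,0.015],[0,0,0]],[[0,0,0.02],[0,0,0]],[[0,0,0.025],[0,0,0]],[[0,0,0.03],[0,0,0]],[[0,0,0.035],[0,0,0]],[[0,0,0.04],[0,0,0]],[[0,0,0.045],[0,0,0]],[[0,0,0.05],[0,0,0]]]'
python3 -m inch '[[[0,0,0.003],[0,0,0]],[[0,0,0.006],[0,0,0]],[[0,0,0.009],[0,0,0]],[[0,0,0.012],[0,0,0]],[[0,0,0.015],[0,0,0]],[[0,0,0.018],[0,0,0]],[[0,0,0.021],[0,0,0]],[[0,0,0.024],[0,0,0]],[[0,0,0.025],[0,0,0]],[[0,0,0.025],[0,0,0]]]'
```

```text
clock: 36.9
position: [0.5673, 0.0754, 0.193]
ee_rot: [0.69, 0.724, 0.0, -0.0]
ft_force: [-0.2, 0.1, -0.7]
grip_width: -0.002
grasp_force: 0.0
clock: 37.9
position: [0.5673, 0.0755, 0.191]
ee_rot: [0.69, 0.724, 0.0, -0.0]
ft_force: [-0.1, 0.1, -0.8]
grip_width: -0.002
grasp_force: 0.0
```

```bash
python3 -m inch '[[[0,0,0.003],[0,0,0]],[[0,0,0.006],[0,0,0]],[[0,0,0.009],[0,0,0]],[[0,0,0.012],[0,0,0]],[[0,0,0.015],[0,0,0]],[[0,0,0.018],[0,0,0]],[[0,0,0.021],[0,0,0]],[[0,0,0.024],[0,0,0]],[[0,0,0.025],[0,0,0]],[[0,0,0.025],[0,0,0]]]'
```

```text
clock: 38.9
position: [0.5675, 0.0755, 0.1896]
ee_rot: [0.69, 0.724, 0.0, 0.0]
ft_force: [-1.4, 0.5, 5.9]
grip_width: -0.001
grasp_force: 3.0
```

```bash
python3 -m inch '[[[0,0,0.002],[0,0,0]],[[0,0,0.004],[0,0,0]],[[0,0,0.006],[0,0,0]],[[0,0,0.008],[0,0,0]],[[0,0,0.01],[0,0,0]],[[0,0,0.012],[0,0,0]],[[0,0,0.014],[0,0,0]],[[0,0,0.015],[0,0,0]],[[0,0,0.015],[0,0,0]],[[0,0,0.015],[0,0,0]]]'
```

```text
clock: 39.9
position: [0.5675, 0.0755, 0.1884]
ee_rot: [0.69, 0.724, 0.0, 0.0]
ft_force: [-1.5, 0.3, 5.6]
grip_width: -0.0
grasp_force: 3.0
```

```bash
python3 -m inch '[[[0,0,0.001],[0,0,0]],[[0,0,0.002],[0,0,0]],[[0,0,0.003],[0,0,0]],[[0,0,0.004],[0,0,0]],[[0,0,0.005],[0,0,0]],[[0,0,0.006],[0,0,0]],[[0,0,0.007],[0,0,0]],[[0,0,0.008],[0,0,0]],[[0,0,0.008],[0,0,0]],[[0,0,0.008],[0,0,0]]]'
```

```text
clock: 40.9
position: [0.5676, 0.0755, 0.1882]
ee_rot: [0.69, 0.724, 0.001, 0.0]
ft_force: [-3.4, -1.4, 9.8]
grip_width: -0.0
grasp_force: 4.9
```

```bash
python3 -m inch '[[[0,0,0.001],[0,0,0]],[[0,0,0.002],[0,0,0]],[[0,0,0.003],[0,0,0]],[[0,0,0.004],[0,0,0]],[[0,0,0.004],[0,0,0]],[[0,0,0.004],[0,0,0]],[[0,0,0.004],[0,0,0]],[[0,0,0.004],[0,0,0]],[[0,0,0.004],[0,0,0]],[[0,0,0.004],[0,0,0]]]'
python3 - <<'E'
from h import *
S=cam("side"); save(cv2.resize(S[0][180:240,190:300],None,fx=6,fy=6,interpolation=cv2.INTER_CUBIC),"pics/d6.png")
E
```

```text
clock: 41.9
position: [0.5677, 0.0755, 0.1882]
ee_rot: [0.69, 0.724, 0.001, 0.0]
ft_force: [-4.0, -0.8, 11.3]
grip_width: 0.005
grasp_force: 6.1
```

View pics/d6.png

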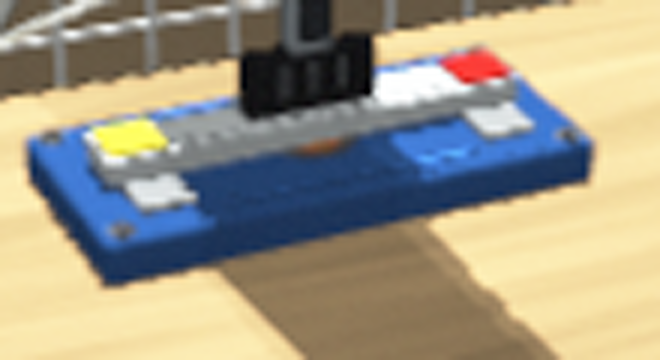

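The crop shows the straightedge bedded on both lands, with yellow at (128,137) and red at (475,67). The force rises without any more travel. I push a touch more, then go to red.

```bash
python3 -m inch '[[[0,0,0.001],[0,0,0]],[[0,0,0.002],[0,0,0]],[[0,0,0.003],[0,0,0]],[[0,0,0.003],[0,0,0]],[[0,0,0.003],[0,0,0]],[[0,0,0.003],[0,0,0]],[[0,0,0.003],[0,0,0]],[[0,0,0.003],[0,0,0]],[[0,0,0.003],[0,0,0]],[[0,0,0.003],[0,0,0]]]'
python3 -m inch '[[[0,0,-0.03],[0,0,0]],[[0,0,-0.1],[0,0,0]],[[-0.1,0,-0.2],[0,0,0]],[[-0.2,0,-0.2],[0,0,0]],[[-0.35,0,-0.2],[0,0,0]],[[-0.5,0,-0.2],[0,0,0]],[[-0.65,0,-0.2],[0,0,0]],[[-0.8,0,-0.2],[0,0,0]],[[-0.9,0,-0.2],[0,0,0]],[[-1,0,-0.2],[0,0,0]]]'
python3 go.py .571 -.0093 .167 3
```

```text
clock: 42.95
position: [0.5677, 0.0755, 0.1882]
ee_rot: [0.69, 0.724, 0.001, 0.0]
ft_force: [-5.0, -0.3, 14.4]
grip_width: -0.0
grasp_force: 7.1
clock: 43.95
position: [0.5712, -0.0053, 0.2025]
ee_rot: [0.69, 0.724, 0.0, -0.0]
ft_force: [-0.1, 0.3, -0.4]
grip_width: -0.001
grasp_force: 0.0
t 43.95 pos [ 0.5712 -0.0053  0.2025] F [-0.11  0.31 -0.41] shift [-0.05  -0.005  0.444] turn [-0.    -0.    -0.005]
```

```bash
python3 -m inch '[[[-0.03,0,0.06],[0,0,0]],[[-0.05,0,0.14],[0,0,0]],[[-0.05,0,0.22],[0,0,0]],[[-0.05,0,0.3],[0,0,0]],[[-0.05,0,0.36],[0,0,0]],[[-0.05,0,0.4],[0,0,0]],[[-0.05,0,0.43],[0,0,0]],[[-0.05,0,0.44],[0,0,0]],[[-0.05,0,0.45],[0,0,0]],[[-0.05,0,0.45],[0,0,0]]]'
python3 -m inch '[[[0,0,0.005],[0,0,0]],[[0,0,0.01],[0,0,0]],[[0,0,0.015],[0,0,0]],[[0,0,0.02],[0,0,0]],[[0,0,0.025],[0,0,0]],[[0,0,0.03],[0,0,0]],[[0,0,0.035],[0,0,0]],[[0,0,0.04],[0,0,0]],[[0,0,0.045],[0,0,0]],[[0,0,0.05],[0,0,0]]]'
python3 -m inch '[[[0,0,0.002],[0,0,0]],[[0,0,0.004],[0,0,0]],[[0,0,0.006],[0,0,0]],[[0,0,0.008],[0,0,0]],[[0,0,0.01],[0,0,0]],[[0,0,0.012],[0,0,0]],[[0,0,0.013],[0,0,0]],[[0,0,0.013],[0,0,0]],[[0,0,0.013],[0,0,0]],[[0,0,0.013],[0,0,0]]]'
```

```text
clock: 44.95
position: [0.5715, -0.0084, 0.1666]
ee_rot: [0.69, 0.724, 0.0, 0.0]
ft_force: [-0.5, -0.3, -0.1]
grip_width: 0.001
grasp_force: 0.0
clock: 45.95
position: [0.5714, -0.0084, 0.1626]
ee_rot: [0.69, 0.724, 0.0, -0.0]
ft_force: [-0.0, -1.0, 0.1]
grip_width: -0.004
grasp_force: 0.0
clock: 46.95
position: [0.5714, -0.0084, 0.1615]
ee_rot: [0.69, 0.724, 0.0, -0.0]
ft_force: [0.3, 0.4, -0.6]
grip_width: -0.001
grasp_force: 0.0
```

```bash
python3 -m inch '[[[0,0,0.001],[0,0,0]],[[0,0,0.002],[0,0,0]],[[0,0,0.003],[0,0,0]],[[0,0,0.004],[0,0,0]],[[0,0,0.005],[0,0,0]],[[0,0,0.006],[0,0,0]],[[0,0,0.007],[0,0,0]],[[0,0,0.008],[0,0,0]],[[0,0,0.008],[0,0,0]],[[0,0,0.008],[0,0,0]]]'
```

```text
clock: 47.95
position: [0.5715, -0.0084, 0.1612]
ee_rot: [0.69, 0.724, 0.0, -0.0]
ft_force: [-2.7, 1.0, 5.2]
grip_width: 0.001
grasp_force: 2.6
```

```bash
python3 -m inch '[[[0,0,0.001],[0,0,0]],[[0,0,0.001],[0,0,0]],[[0,0,-0.04],[0,0,0]],[[0,0,-0.15],[0,0,0]],[[0.05,0,-0.3],[0,0,0]],[[0.15,0,-0.45],[0,0,0]],[[0.3,0,-0.5],[0,0,0]],[[0.5,0,-0.5],[0,0,0]],[[0.75,0,-0.5],[0,0,0]],[[1,0,-0.5],[0,0,0]]]'
python3 -m inch '[[[0.2,0,0],[0,0,0]],[[0.4,0,0],[0,0,0]],[[0.6,0,0],[0,0,0]],[[0.8,0,0],[0,0,0]],[[0.95,0,0],[0,0,0]],[[1,0,0.05],[0,0,0]],[[1,0,0.12],[0,0,0]],[[1,0,0.2],[0,0,0]],[[1,0,0.28],[0,0,0]],[[1,0,0.32],[0,0,0]]]'
python3 go.py .5625 .1605 .1665 3
```

```text
clock: 48.95
position: [0.5673, 0.0735, 0.2012]
ee_rot: [0.689, 0.724, 0.0, -0.0]
ft_force: [0.2, 0.9, 0.5]
grip_width: 0.001
grasp_force: 0.0
clock: 49.95
position: [0.5634, 0.1505, 0.1743]
ee_rot: [0.69, 0.724, -0.001, -0.0]
ft_force: [0.2, 0.3, -0.3]
grip_width: 0.001
grasp_force: 0.0
t 49.95 pos [0.5634 0.1505 0.1743] F [ 0.15  0.33 -0.35] shift [ 0.125 -0.005  0.098] turn [-0.001  0.001 -0.006]
```

```bash
python3 -m inch '[[[0.05,0,0],[0,0,0]],[[0.1,0,0.02],[0,0,0]],[[0.12,0,0.04],[0,0,0]],[[0.12,0,0.06],[0,0,0]],[[0.12,0,0.08],[0,0,0]],[[0.12,0,0.09],[0,0,0]],[[0.12,0,0.1],[0,0,0]],[[0.12,0,0.1],[0,0,0]],[[0.12,0,0.1],[0,0,0]],[[0.12,0,0.1],[0,0,0]]]'
python3 -m inch '[[[0,0,0.005],[0,0,0]],[[0,0,0.01],[0,0,0]],[[0,0,0.015],[0,0,0]],[[0,0,0.02],[0,0,0]],[[0,0,0.025],[0,0,0]],[[0,0,0.03],[0,0,0]],[[0,0,0.035],[0,0,0]],[[0,0,0.04],[0,0,0]],[[0,0,0.045],[0,0,0]],[[0,0,0.05],[0,0,0]]]'
```

```text
clock: 50.95
position: [0.5632, 0.1609, 0.1674]
ee_rot: [0.69, 0.724, 0.0, -0.0]
ft_force: [0.2, 0.2, -0.6]
grip_width: -0.001
grasp_force: 0.0
clock: 51.95
position: [0.5632, 0.161, 0.1633]
ee_rot: [0.69, 0.724, 0.0, -0.0]
ft_force: [-1.4, 0.4, 0.7]
grip_width: -0.004
grasp_force: 0.0
```

```bash
python3 -m inch '[[[0,0,0.004],[0,0,0]],[[0,0,0.008],[0,0,0]],[[0,0,0.011],[0,0,0]],[[0,0,0.014],[0,0,0]],[[0,0,0.017],[0,0,0]],[[0,0,0.02],[0,0,0]],[[0,0,0.022],[0,0,0]],[[0,0,0.024],[0,0,0]],[[0,0,0.025],[0,0,0]],[[0,0,0.025],[0,0,0]]]'
```

```text
clock: 52.95
position: [0.5632, 0.1609, 0.1613]
ee_rot: [0.69, 0.724, 0.0, -0.0]
ft_force: [0.2, 0.4, 0.0]
grip_width: 0.001
grasp_force: 0.0
```

```bash
python3 -m inch '[[[0,0,0.001],[0,0,0]],[[0,0,0.002],[0,0,0]],[[0,0,0.003],[0,0,0]],[[0,0,0.004],[0,0,0]],[[0,0,0.005],[0,0,0]],[[0,0,0.006],[0,0,0]],[[0,0,0.007],[0,0,0]],[[0,0,0.007],[0,0,0]],[[0,0,0.007],[0,0,0]],[[0,0,0.007],[0,0,0]]]'
```

```text
clock: 53.95
position: [0.5632, 0.161, 0.1612]
ee_rot: [0.69, 0.724, 0.0, -0.0]
ft_force: [-3.3, -0.6, 6.1]
grip_width: 0.004
grasp_force: 3.1
```

Pressed at 6.1 N. I hold briefly, lift clear and check.

```bash
python3 -m inch '[[[0,0,0],[0,0,0]],[[0,0,0],[0,0,0]],[[0,0,-0.04],[0,0,0]],[[0,0,-0.15],[0,0,0]],[[0,0,-0.3],[0,0,0]],[[0,0,-0.5],[0,0,0]],[[0,0,-0.7],[0,0,0]],[[0,0,-0.9],[0,0,0]],[[0,0,-1],[0,0,0]],[[0,0,-1],[0,0,0]]]'
python3 - <<'E'
from h import *
a=cam("side")[0][170:250,190:310]; b=cam("scene")[0][180:280,200:320]
a=cv2.resize(a,(480,320),interpolation=cv2.INTER_CUBIC); b=cv2.resize(b,(300,250),interpolation=cv2.INTER_CUBIC)
c=np.zeros((320,780,3),np.uint8);c[:,:480]=a;c[:250,480:]=b;save(c,"pics/f.png")
E
```

```text
clock: 54.95
position: [0.5638, 0.1611, 0.2423]
ee_rot: [0.69, 0.724, 0.001, 0.0]
ft_force: [-0.0, 0.4, -0.2]
grip_width: -0.002
grasp_force: 0.0
```

View pics/f.png

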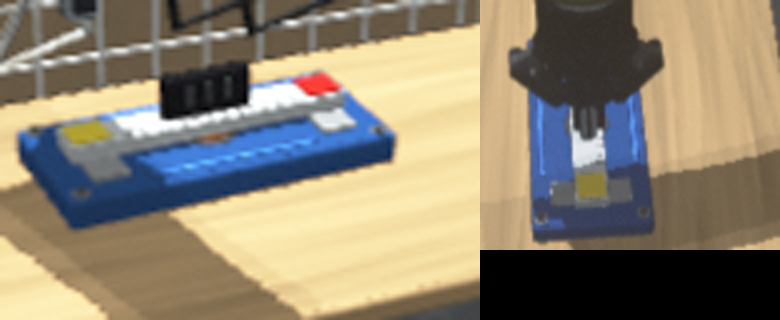

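The straightedge lies flat on both lands, with yellow at (87,132) and red at (318,83), and the hand is clear of it. Handing in.

```bash
python3 -c "
from workcell import manip
print(manip.hand_in())"
```

```text
the job is handed in; nothing more can be done
None
```

The job is handed in at about 55 s, with no verdict returned: the straightedge rocked when red was pressed (seen), yellow was pressed onto its land too (rocking that way not imaged), the plug was pushed home, the red and yellow re-presses met their lands at 5–6 N with no sign of rocking, and it was left released on both lands.

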